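# Clamp a grinding pestle in the collet of an upright drive stand

### The arm

A 6-joint arm with a two-finger parallel gripper is mounted at the origin on a cart in front of the work surface, level with it; the furniture and walls round the work are solid. World frame = base frame: x ahead of the robot, y to its left, z up, the work surface at z = 0. Lengths are in m, angles in rad, forces in N, time in s.
With the tool pointing down it reaches from about 0.275 to 1 m from the base axis. Payload 8.4 kg.
Tool frame: the origin (TCP) lies at the very end of the fingers, on their centre line; the grasp point (between the pads) lies 19 mm behind it; z points along the fingers, y is the direction in which the jaws open and shut (so a half turn about z gives the same grasp; the last joint's range is limited). The gripper opens to 85 mm and grips with 20 to 120 N. Pads are 22 mm wide; open, the fingers measure 114 mm over their backs; the gripper's body (76 mm by 85 mm) begins 54 mm behind the grasp point. The pads swing forward as they close: fully open they stand 13 mm farther back than shut.
Start: joints at [-1.323, 0.353, 1.633, -0, 1.155, -0.002], TCP at [0.155, -0.606, 0.231] pointing down, gripper open.
Joint ranges: [-2.63, 2.63], [-0.92, 2.1], [0.06, 2.66], [-1.3, 4.44], [0, 2.69], [-3.02, 3.02]. Speed limits (rad/s): [2.22, 2.22, 2.79, 3.14, 3.14, 3.14].

### API

Orientations are given as a unit quaternion [x, y, z, w].
In Python, from station import bot, cams gives the robot as it stands.
- The arm moves only by the tool send_rows, never from a script. Its argument "rows" is a list of rows, each a list of 7 numbers: the shift along the tool's x, y, z as a fraction of full scale, then the turn, a rotation vector about the tool's x, y, z as a fraction of full scale, then the gripper command: -1 is shut, 1 is fully open, values between are in proportion. In form: [[tx, ty, tz, wx, wy, wz, hand], ...]. A call has exactly 8 rows; each row is the pose to reach, as a shift and turn from the pose commanded when the call began, along the tool's axes at that moment; what a row does not reach only later rows make up. Full scale, the value 1, is 250 mm for a shift and 120 degrees for a turn. A row lasts 1/8 s, in which the tool goes at most 62.5 mm and 10.7 degrees, less where a joint would pass 70% of its speed; a pose out of reach is approached as far as the arm can. A call with a number of a shift or a turn outside -1 to 1 is refused whole. A call with a gripper value outside its range is refused whole. The fingers move at their own pace and stop on an object; "force" is the grip in N (left out, the last holds). Time passes only in rows, so rows that repeat a pose let the fingers close, or fill a call up. It gives the time, the measured TCP pose, the force and the opening at its end, in the units of the state.
- bot.get_state(): the state, without advancing time (a new reading comes with each control period).
- cams.grab_frame(name): name is "side" or "top"; returns the picture (420x560x3 uint8, blue, green, red); there is no depth.
- cams.get_calibration(name): a dict with "mtx" (3x3 intrinsics, pixels), "D" ([k1, k2, p1, p2, k3] as OpenCV has them; the pictures are not rectified), "R" (3x3) and "t" (3): a world point X has camera coordinates R X + t. Camera axes: x right, y down, z forward; pixel columns grow to the right and rows downward; lengths in m; the calibration is good to about 2 mm. A picture is of the moment at which its call begins. get_calibration takes no time and is no camera call.
- bot.hand_in(): hands the job in, once; it reports no verdict.
The state is a dict: "time": time; "joint_positions": joint angles; "qvel": joint speeds; "joint_efforts": joint torques, N m; "eef_pos": TCP position; "eef_rot": TCP orientation; "contact_force": force on the tool from outside, world axes, zero at the start; "ft_torque": the same for the moment, N m; "finger_gap": opening from 0.0 (shut) to 1.0 (fully open).
Only numpy, scipy, OpenCV 4.12 (cv2) and the standard library are available. Lean on these libraries where they do the work, as an engineer would, in place of code of your own. Each camera call takes 0.05 s, during which the arm holds its last target. There are 200 camera calls.

### The job

Take the grinding pestle with the ribbed cylindrical head out of the white rack and push its shank gently but fully home into the open collet of the upright stand, past the spring balls to the solid stop. Then turn the collet nut clockwise by its lever until it comes up snug and the jaws hold the shank firmly, without forcing it, and let go. Leave the cone-headed tool in the rack and the other things where they are.

Things in the scene. Friction and masses are not known exactly. Their poses are not given: they have to be found in the camera images.
- pestle: Steel tissue-grinder pestle, loose, 72 to 117 g, standing upright in one of the two holes of the white rack. Round shank 10 mm in diameter and 66 mm long, chamfered at its end; above it a ribbed cylindrical head 26 mm in diameter and 40 mm tall, slightly rounded on top. Origin at the centre of the shank's lower end, z up along the shank to the head.
- shank_end (a point): Centre of the pestle shank's lower end (same as the origin of the pestle); it stands 8 mm above the worktop in the rack.
- head_mid (a point): Centre of the pestle's head, on its axis, 86 mm above the shank's lower end: where to grasp it.
- rack: Fixed white plastic block, 60 x 170 x 50 mm (x, y, z), origin at the centre of its underside, y along its length, z up. Two vertical holes, 12.5 mm in diameter and 42 mm deep, at y = -45 and y = +45 mm; the pestle stands in one, the cone-headed tool in the other. A tall carousel of jars stands to its right and behind: keep the arm clear of it.
- cone_tool: Steel tool with the same shank as the pestle but a smooth head that widens upward as a cone from 10 to 32 mm in diameter; 106 mm tall, standing upright in the other hole of the rack. Origin at its shank's lower end. Stays in the rack.
- stand: Fixed upright drive stand: square grey base 120 x 120 x 12 mm, column 54 mm in diameter, on top of it the dark knurled collet nut, 62 mm in diameter, from 70 to 91 mm above the worktop. Origin at the centre of the base's underside, z up along the collet's axis.
- collet_mouth (a point): Centre of the mouth of the collet's steel lead-in cone, on the collet's axis, 96 mm above the worktop; the cone narrows from 18 mm in diameter to 13 mm within 8 mm.
- stop_face (a point): Centre of the top face of the solid stop at the bottom of the bore, 56 mm below the mouth, on the axis, z up. The bore above it is 12 mm in diameter. 18 mm above the stop three spring balls press on the shank: pushing it past them takes about 5 N, and it does not fall home by its own weight. With the shank on the stop, 10 mm of it stand out of the mouth below the head.
- depth_stop: The solid steel stop itself, at the bottom of the bore; origin at the centre of its top face.
- collet: The collet, with three steel jaws inside the nut 72 to 86 mm above the worktop (origin on the axis at their lower edge). The jaws start open and close 8 mm per radian of clockwise turn. They meet the shank after 0.1 to 1 rad (it differs, and cannot be seen); then the force rises within 0.15 rad. 10 to 12 N at the lever pin is snug, 15 N is forced. The nut stays where it is left.
- lever_pin (a point): Centre of the top of the upright round lever pin on the nut: 12 mm in diameter, standing free from 85 to 140 mm above the worktop, 80 mm from the collet's axis, at the end of a 10 mm bar that runs out from the nut. Pin, bar and nut turn together, with 5 to 8 N of drag at the pin. At the start the pin lies left to front of the axis as seen from the robot.
- open_pot: White open ointment pot, 63 mm in diameter, 48 mm tall, loose on the worktop behind the stand; bystander.
- label_reel: Roll of blank white labels, 68 mm in diameter, 37 mm tall, loose on the worktop; bystander.
- brown_bottle: Small brown bottle, 46 mm in diameter, 105 mm tall, loose on the worktop; bystander.
Things that resemble listed ones, but are neither listed nor needed, are in the scene too. There is more than one size of the stand; the one meant has the size given above.

How it is judged:
By the outcome, as a careful person would: the job done as asked, in the order asked, and still so for the second after the job is handed in, with the robot touching nothing.
It also fails if it takes over 61 s, if anything falls off the work surface, if the arm or the gripper's body presses on something with over 40 N, if the wrist force passes 120 N, or if a joint passes its speed limit or range.

## Working session

There is one attempt and no reset: what is moved stays moved. The work goes in short steps, Python scripts to look and compute and a tool call to move; the robot and the scene stay as the last step left them, time stands still between calls to the robot, and variables do not carry over. Pictures are saved under pics/ and viewed, about 8 in all and at most 12, crops included, and the job is handed in when it is done.

Besides the shell and the picture viewer there is one more tool, called after "Request:" as a command line: name --pt "numbers of a row" for each row, then --argument value for the rest. send_rows: Moves the arm, as the interface text tells. Shift numbers are shares of 250 mm and turn numbers shares of 120 degrees, none past 1 either way. Its arguments: {"type":"object","properties":{"rows":{"type":"array","items":{"type":"array","items":{"type":"number","minimum":-1,"maximum":1}}},"force":{"type":"number"}},"required":["rows"]}

```bash
mkdir -p pics; python3 - <<'E'
from station import bot,cams
import cv2
for n in("side","top"):
    cv2.imwrite(f"pics/{n}0.png",cams.grab_frame(n)); c=cams.get_calibration(n)
    print(n,c["mtx"],c["D"],-c["R"].T@c["t"],c["R"][2])
s=bot.get_state();print(s)
E
```

```text
side [[451.20755398   0.         282.93509605]
 [  0.         451.20755398 205.30602852]
 [  0.           0.           1.        ]] [-0.13049497  0.          0.          0.          0.        ] [ 0.30143812 -0.7438373   0.55310747] [ 0.2995599   0.8428216  -0.44711925]
top [[381.23618025   0.         276.75369047]
 [  0.         381.23618025 213.27894128]
 [  0.           0.           1.        ]] [0.02793738 0.         0.         0.         0.        ] [0.45593589 0.11426453 0.93609796] [ 0.1796588  -0.02069858 -0.9835112 ]
{'time': 0.1, 'joint_positions': array([-1.32337050e+00,  3.53560862e-01,  1.63405362e+00,  1.76344923e-05,
        1.15519092e+00, -2.36051720e-03]), 'qvel': array([-2.35666246e-03, -2.03833849e-04, -1.25327224e-03,  1.06101281e-05,
        3.99786974e-04,  6.08159429e-04]), 'joint_efforts': array([-8.50827073e-04, -6.06354260e+01, -3.42818677e+01, -1.00204418e-04,
        3.90097441e-03,  2.19024082e-05]), 'eef_pos': array([ 0.15442461, -0.60518908,  0.23065064]), 'eef_rot': array([ 9.92211242e-01,  1.24565180e-01, -6.61109781e-05, -6.02814691e-04]), 'contact_force': array([0.63650194, 0.59427576, 1.30911857]), 'ft_torque': array([-0.04111409,  0.00916803, -0.02272177]), 'finger_gap': 0.9993275423768263}
```

View pics/side0.png

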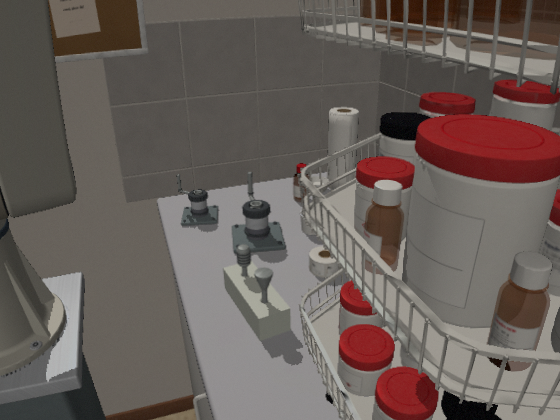

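View pics/top0.png

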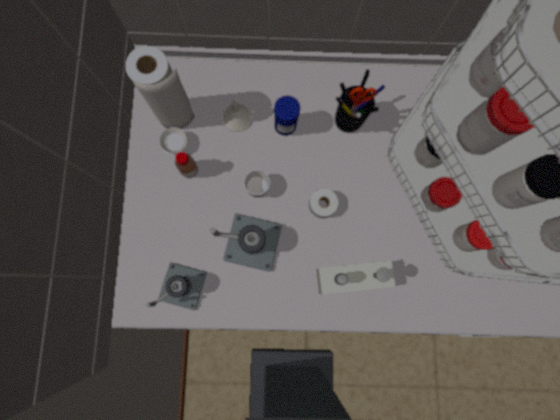

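Side: the pestle head is near (243,253), the cone tool at (264,280), and the large stand's nut at (257,210) with its lever pin at (250,180). Top: the large stand is at (252,238) with its pin near (213,231), the rack is at (357,277), the pestle at (342,279) and the cone at (382,272). I'll enlarge crops to get exact pixels.

```bash
cat > h.py <<'E'
import numpy as np,cv2
from station import bot,cams
from scipy.spatial.transform import Rotation as Ro
def ray(n,p):
    c=cams.get_calibration(n);R=np.array(c["R"]);t=np.array(c["t"])
    u=cv2.undistortPoints(np.array([[p]],float),np.array(c["mtx"]),np.array(c["D"]))[0,0]
    return -R.T@t,R.T@np.array([*u,1.])
def onz(n,p,z):
    o,d=ray(n,p);return o+d*(z-o[2])/d[2]
def tri(p1,p2):
    (o,d),(q,e)=ray("side",p1),ray("top",p2)
    k=np.linalg.lstsq(np.c_[d,-e],q-o,rcond=None)[0]
    a,b=o+d*k[0],q+e*k[1];return (a+b)/2,np.linalg.norm(a-b)
def proj(n,X):
    c=cams.get_calibration(n);R=np.array(c["R"])
    return cv2.projectPoints(np.array([X],float),cv2.Rodrigues(R)[0],np.array(c["t"]),np.array(c["mtx"]),np.array(c["D"]))[0].reshape(2)
E
python3 - <<'E'
import cv2,numpy as np
t=cv2.imread("pics/top0.png");s=cv2.imread("pics/side0.png")
r=lambda i,x,y,w,h,k:cv2.resize(i[y:y+h,x:x+w],None,fx=k,fy=k,interpolation=cv2.INTER_CUBIC)
a=r(t,195,200,100,75,4);b=r(t,310,250,100,75,4);c=r(s,215,165,100,75,4);d=r(s,215,235,100,75,4)
cv2.imwrite("pics/c0.png",np.vstack([np.hstack([a,b]),np.hstack([c,d])]))
E
```

```text
(no output)
```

View pics/c0.png

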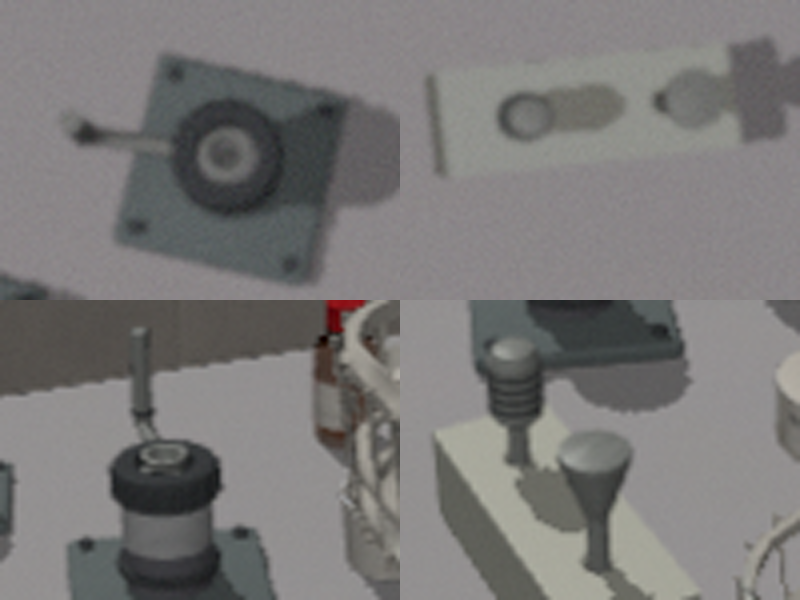

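The crops give these full-frame pixels. Top: mouth (251.1,237.9), nut (251.4,238.9), pin top (212.4,229.9), pestle head top (340.9,278.6). Side: mouth (255.6,203.4), pin top (249.9,172.1), head middle (243.1,254.6).

```bash
python3 - <<'E'
from h import *
np.set_printoptions(precision=4,suppress=True)
t=cv2.imread("pics/top0.png");s=cv2.imread("pics/side0.png")
print("mouth",tri((255.6,203.4),(251.1,237.9)),onz("top",(251.1,237.9),.096),onz("side",(255.6,203.4),.096),onz("top",(251.4,238.9),.091))
print("pin",tri((249.9,172.1),(212.4,229.9)),onz("top",(212.4,229.9),.14),onz("side",(249.9,172.1),.14))
print("head top",onz("top",(340.9,278.6),.112),onz("side",(243.1,254.6),.094))
# base corners of the stand in top crop, rack top corners
f=lambda x0,y0,u,v:(x0+(u+.5)/4-.5,y0+(v+.5)/4-.5)
for n,c,z in(("base",[(163,54),(347,98),(305,284),(116,240)],.012),("rack",[(33,75),(330,45),(340,143),(42,176)],.05)):
    o=(195,200) if n=="base" else (310,250)
    P=np.array([onz("top",f(*o,*q),z) for q in c]);print(n,P[:,:2].tolist(),P.mean(0),np.linalg.norm(P-np.roll(P,1,0),axis=1))
# nut ring: dark blob centroid / ellipse (hull of dark pixels)
g=cv2.cvtColor(t,cv2.COLOR_BGR2GRAY)
m=((g<62)&(np.hypot(*(np.indices(g.shape).T-np.array([238.5,251.4])).T).reshape(g.shape)<17)).astype(np.uint8) if 0 else None
E
```

```text
mouth (array([0.553 , 0.152 , 0.0948]), np.float64(0.0006431721369213628)) [0.5525 0.152  0.096 ] [0.5526 0.1497 0.096 ] [0.5509 0.1515 0.091 ]
pin (array([0.5634, 0.2312, 0.1403]), np.float64(0.002503380438562207)) [0.5622 0.2315 0.14  ] [0.5649 0.232  0.14  ]
head top [ 0.4685 -0.0435  0.112 ] [ 0.469  -0.0457  0.094 ]
base [[0.622277878855537, 0.19649067794913866], [0.5980283476014787, 0.08285024539156578], [0.4846974416922807, 0.1056352391968703], [0.5081144101879423, 0.2197011173735008]] [0.5533 0.1512 0.012 ] [0.1165 0.1162 0.1156 0.1164]
rack [[0.4913048516464997, -0.002261651628489153], [0.5130167591127429, -0.17484584818470433], [0.457303373117815, -0.17871472865622745], [0.4345146705666887, -0.007568189257050675]] [ 0.474  -0.0908  0.05  ] [0.057  0.1739 0.0558 0.1727]
```

Both views agree: axis ≈ (0.5525, 0.151), pin radius 81 mm (80 given), base sides 116 mm (120 given), pestle ≈ (0.469, -0.045). Next I'll write a helper that turns a target pose into row numbers.

```bash
cat >> h.py <<'E'
def go(p,yaw):
    """fractions for TCP target p, tool x at world yaw (deg), tool pointing down"""
    s=bot.get_state();R=Ro.from_quat(s["eef_rot"])
    G=Ro.from_euler("z",yaw,degrees=True)*Ro.from_euler("x",180,degrees=True)
    d=R.inv().apply(np.array(p)-s["eef_pos"])/.25
    w=(R.inv()*G).as_rotvec(degrees=True)/120
    print("go",p,yaw,"->",np.round(d,3).tolist(),np.round(w,3).tolist())
def st():
    s=bot.get_state();np.set_printoptions(precision=4,suppress=True)
    print("t",round(s["time"],2),s["eef_pos"],"F",s["contact_force"],"T",s["ft_torque"],"gap",round(s["finger_gap"],3),"q",s["joint_positions"])
E
python3 - <<'E'
from h import *
for z in(0,.3,.4):print([onz("top",p,z)[:2].round(3).tolist() for p in((390,150),(445,270))])
st();go((.27,-.40,.25),40);go((.33,-.2,.25),60)
E
```

```text
[[0.801, -0.194], [0.498, -0.32]]
[[0.691, -0.095], [0.484, -0.181]]
[[0.654, -0.063], [0.48, -0.134]]
t 0.1 [ 0.1544 -0.6052  0.2307] F [0.6365 0.5943 1.3091] T [-0.0411  0.0092 -0.0227] gap 0.999 q [-1.3234  0.3536  1.6341  0.      1.1552 -0.0024]
go (0.27, -0.4, 0.25) 40 -> [0.651, -0.681, -0.077] [-0.001, -0.0, -0.214]
go (0.33, -0.2, 0.25) 60 -> [1.081, -1.397, -0.076] [-0.001, -0.0, -0.381]
```

Request:
send_rows --pt "0.16 -0.17 0 0 0 -0.05 1" --pt "0.33 -0.34 -0.03 0 0 -0.1 1" --pt "0.5 -0.5 -0.05 0 0 -0.16 1" --pt "0.65 -0.68 -0.08 0 0 -0.21 1" --pt "0.74 -0.85 -0.08 0 0 -0.29 1" --pt "0.82 -1.0 -0.08 0 0 -0.35 1" --pt "0.82 -1.0 -0.08 0 0 -0.38 0.4" --pt "0.82 -1.0 -0.08 0 0 -0.38 0.2"

```text
time: 1.1
eef_pos: [0.2914, -0.3123, 0.2513]
eef_rot: [0.866, 0.5, -0.0, 0.0]
contact_force: [-0.2, -0.9, -0.1]
finger_gap: 0.616
```

```bash
python3 - <<'E'
from h import *
st();go((.34,-.045,.23),90);go((.469,-.045,.20),90)
E
```

```text
t 1.1 [ 0.2914 -0.3123  0.2513] F [-0.1604 -0.9203 -0.1032] T [-0.0019 -0.0056  0.0389] gap 0.616 q [-0.8234  0.0136  2.0081 -0.0001  1.1198 -0.2987]
go (0.34, -0.045, 0.23) 90 -> [1.023, -0.367, 0.085] [0.0, 0.0, -0.25]
go (0.469, -0.045, 0.2) 90 -> [1.281, 0.079, 0.205] [0.0, 0.0, -0.25]
```

Request:
send_rows --pt "0.2 -0.07 0 0 0 -0.05 0.2" --pt "0.4 -0.14 0 0 0 -0.1 0.2" --pt "0.6 -0.21 0 0 0 -0.15 0.2" --pt "0.8 -0.28 0 0 0 -0.2 0.2" --pt "0.98 -0.3 0 0 0 -0.25 0.2" --pt "1.0 -0.15 0 0 0 -0.25 0.2" --pt "1.0 -0.02 0.05 0 0 -0.25 0.2" --pt "1.0 -0.02 0.1 0 0 -0.25 0.2"

```text
time: 2.1
eef_pos: [0.4141, -0.0949, 0.2258]
eef_rot: [0.709, 0.706, 0.0, 0.0]
contact_force: [-0.5, 0.1, -0.4]
finger_gap: 0.599
```

```bash
python3 - <<'E'
from h import *
st();go((.469,-.045,.15),90);go((.469,-.045,.077),90)
E
```

```text
t 2.1 [ 0.4141 -0.0949  0.2258] F [-0.4601  0.1212 -0.4046] T [-0.0054 -0.0483  0.0674] gap 0.599 q [-0.2286  0.0395  2.0434 -0.0002  1.0582 -0.2246]
go (0.469, -0.045, 0.15) 90 -> [0.2, 0.219, 0.303] [0.0, 0.0, -0.002]
go (0.469, -0.045, 0.077) 90 -> [0.2, 0.218, 0.595] [0.0, 0.0, -0.002]
```

Request:
send_rows --pt "0.15 0.1 0 0 0 0 0.2" --pt "0.2 0.218 0 0 0 0 0.2" --pt "0.2 0.218 0.1 0 0 0 0.2" --pt "0.2 0.218 0.2 0 0 0 0.2" --pt "0.2 0.218 0.3 0 0 0 0.2" --pt "0.2 0.218 0.34 0 0 0 0.2" --pt "0.2 0.218 0.34 0 0 0 0.2" --pt "0.2 0.218 0.34 0 0 0 0.2"

```text
time: 3.1
eef_pos: [0.4674, -0.0441, 0.1421]
eef_rot: [0.708, 0.706, 0.0, 0.0]
contact_force: [-0.8, 0.7, -0.2]
finger_gap: 0.597
```

```bash
python3 - <<'E'
from h import *
st();go((.469,-.045,.077),90)
t=cams.grab_frame("top");s=cams.grab_frame("side")
r=lambda i,x,y,w,h,k:cv2.resize(i[y:y+h,x:x+w],None,fx=k,fy=k,interpolation=cv2.INTER_CUBIC)
cv2.imwrite("pics/c1.png",np.hstack([r(t,290,220,130,130,3),r(s,180,180,130,130,3)]))
print(proj("side",bot.get_state()["eef_pos"]),proj("top",bot.get_state()["eef_pos"]))
E
```

```text
t 3.1 [ 0.4674 -0.0441  0.1421] F [-0.7912  0.73   -0.189 ] T [-0.0013  0.0039 -0.0498] gap 0.597 q [-0.0972  0.2276  2.0418 -0.      0.8711 -0.0953]
go (0.469, -0.045, 0.077) 90 -> [-0.004, 0.006, 0.26] [0.001, 0.0, -0.001]
[240.6721 232.0627] [343.9803 278.9178]
```

View pics/c1.png

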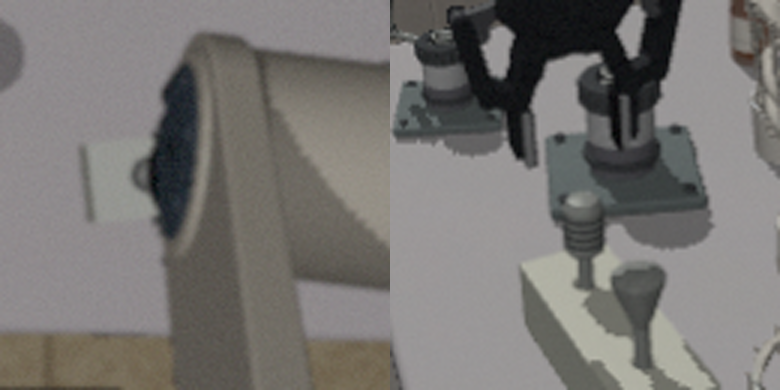

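The side view shows the open fingers straddling the pestle axis above the head (head at about (244,253)), with the cone tool clear. I'll go down and grip.

Request:
send_rows --pt "-0.004 0.006 0.06 0 0 0 0.2" --pt "-0.004 0.006 0.13 0 0 0 0.2" --pt "-0.004 0.006 0.2 0 0 0 0.2" --pt "-0.004 0.006 0.26 0 0 0 0.2" --pt "-0.004 0.006 0.26 0 0 0 -0.2" --pt "-0.004 0.006 0.26 0 0 0 -0.6" --pt "-0.004 0.006 0.26 0 0 0 -1" --pt "-0.004 0.006 0.26 0 0 0 -1" --force 40

```text
time: 4.2
eef_pos: [0.4687, -0.045, 0.0767]
eef_rot: [0.708, 0.707, 0.0, 0.0]
contact_force: [-0.4, 0.7, -1.0]
finger_gap: 0.288
```

```bash
python3 - <<'E'
from h import *
st()
E
```

```text
t 4.2 [ 0.4687 -0.045   0.0767] F [-0.3666  0.6779 -1.027 ] T [-0.0077  0.0582  0.0213] gap 0.288 q [-0.0989  0.3389  2.0833 -0.      0.7185 -0.0973]
```

Request:
send_rows --pt "0 0 -0.02 0 0 0 -1" --pt "0 0 -0.07 0 0 0 -1" --pt "0 0 -0.14 0 0 0 -1" --pt "0 0 -0.22 0 0 0 -1" --pt "0 0 -0.3 0 0 0 -1" --pt "0 0 -0.38 0 0 0 -1" --pt "0 0 -0.46 0 0 0 -1" --pt "0 0 -0.5 0 0 0 -1"

```text
time: 5.2
eef_pos: [0.4689, -0.045, 0.2031]
eef_rot: [0.708, 0.707, 0.001, 0.001]
contact_force: [0.7, -0.3, -1.1]
finger_gap: 0.289
```

```bash
python3 - <<'E'
from h import *
st();go((.5525,.151,.195),90)
E
```

```text
t 5.2 [ 0.4689 -0.045   0.2031] F [ 0.7123 -0.2564 -1.1454] T [-0.043  -0.0124  0.0702] gap 0.289 q [-0.0988  0.1436  1.983  -0.      1.0128 -0.0974]
go (0.5525, 0.151, 0.195) 90 -> [0.784, 0.333, 0.033] [0.001, 0.0, -0.001]
```

Request:
send_rows --pt "0.12 0.05 0 0 0 0 -1" --pt "0.27 0.11 0 0 0 0 -1" --pt "0.42 0.18 0 0 0 0 -1" --pt "0.57 0.24 0 0 0 0 -1" --pt "0.7 0.3 0 0 0 0 -1" --pt "0.784 0.333 0 0 0 0 -1" --pt "0.784 0.333 0.03 0 0 0 -1" --pt "0.784 0.333 0.03 0 0 0 -1"

```text
time: 6.2
eef_pos: [0.5508, 0.15, 0.1928]
eef_rot: [0.708, 0.707, -0.001, -0.0]
contact_force: [-0.2, 0.2, -0.7]
finger_gap: 0.293
```

```bash
python3 - <<'E'
from h import *
st()
t=cams.grab_frame("top");s=cams.grab_frame("side")
cv2.imwrite("pics/top2.png",t);cv2.imwrite("pics/side2.png",s)
r=lambda i,x,y,w,h,k:cv2.resize(i[y:y+h,x:x+w],None,fx=k,fy=k,interpolation=cv2.INTER_CUBIC)
cv2.imwrite("pics/c2.png",np.hstack([r(t,170,170,130,130,3),r(s,215,140,80,100,5)[:390]]))
p=bot.get_state()["eef_pos"]
for dz in(.019,-.067):print(proj("side",p+[0,0,dz]))
E
```

```text
t 6.2 [0.5508 0.15   0.1928] F [-0.2042  0.1514 -0.7436] T [0.0185 0.0298 0.0337] gap 0.293 q [ 0.2634  0.3113  1.7869 -0.0004  1.0459  0.2652]
[252.9916 155.4794]
[254.5169 191.3292]
```

View pics/c2.png

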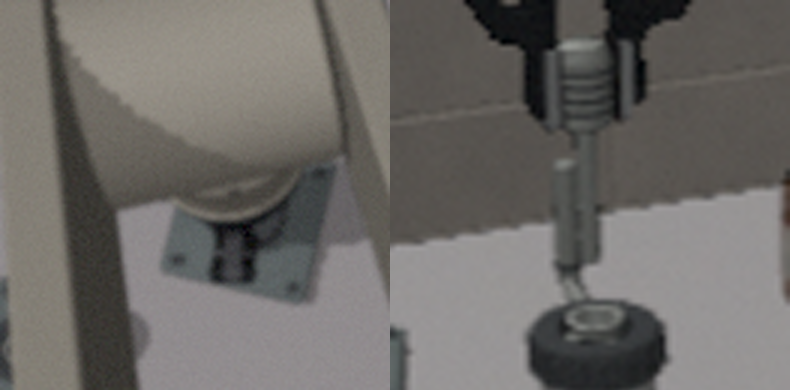

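The shank end is seen at (254.6,192), matching its prediction of (254.5,191.3). The mouth is at (256,203.2), about 1.5 mm to the right of the shank's line. I'll correct for that and go down to just inside the cone.

```bash
python3 - <<'E'
from h import *
st();go((.5525,.150,.163),90)
E
```

```text
t 6.3 [0.5514 0.1499 0.1936] F [-0.378   0.6374 -1.1466] T [-0.015  -0.0213  0.0299] gap 0.289 q [ 0.2629  0.3105  1.7861 -0.0003  1.046   0.2654]
go (0.5525, 0.15, 0.163) 90 -> [0.001, 0.005, 0.122] [-0.0, 0.0, -0.001]
```

Request:
send_rows --pt "0 0.005 0 0 0 0 -1" --pt "0 0.005 0.03 0 0 0 -1" --pt "0 0.005 0.06 0 0 0 -1" --pt "0 0.005 0.08 0 0 0 -1" --pt "0 0.005 0.1 0 0 0 -1" --pt "0 0.005 0.12 0 0 0 -1" --pt "0 0.005 0.135 0 0 0 -1" --pt "0 0.005 0.15 0 0 0 -1"

```text
time: 7.3
eef_pos: [0.5533, 0.151, 0.1561]
eef_rot: [0.708, 0.707, 0.0, 0.0]
contact_force: [1.1, 0.9, -0.3]
finger_gap: 0.291
```

```bash
python3 - <<'E'
from h import *
st()
E
```

```text
t 7.3 [0.5533 0.151  0.1561] F [ 1.1299  0.8987 -0.2862] T [ 0.0122 -0.0562  0.0338] gap 0.291 q [0.2637 0.3571 1.8139 0.     0.9705 0.2652]
```

Request:
send_rows --pt "0 0 0.015 0 0 0 -1" --pt "0 0 0.03 0 0 0 -1" --pt "0 0 0.045 0 0 0 -1" --pt "0 0 0.06 0 0 0 -1" --pt "0 0 0.07 0 0 0 -1" --pt "0 0 0.08 0 0 0 -1" --pt "0 0 0.09 0 0 0 -1" --pt "0 0 0.09 0 0 0 -1"

```text
time: 8.3
eef_pos: [0.5532, 0.1512, 0.1336]
eef_rot: [0.708, 0.707, 0.0, -0.0]
contact_force: [0.1, 4.2, -2.6]
finger_gap: 0.289
```

```bash
python3 - <<'E'
from h import *
st()
E
```

```text
t 8.3 [0.5532 0.1512 0.1336] F [ 0.1125  4.1888 -2.5794] T [ 0.7108 -0.0592  0.0141] gap 0.289 q [0.2639 0.3858 1.8304 0.0006 0.9253 0.2652]
```

Request:
send_rows --pt "0.003 0 0 0 0 0 -1" --pt "0.005 0 0 0 0 0 -1" --pt "0.005 0 0.01 0 0 0 -1" --pt "0.005 0 0.02 0 0 0 -1" --pt "0.005 0 0.03 0 0 0 -1" --pt "0.005 0 0.04 0 0 0 -1" --pt "0.005 0 0.05 0 0 0 -1" --pt "0.005 0 0.05 0 0 0 -1"

```text
time: 9.3
eef_pos: [0.553, 0.1522, 0.1208]
eef_rot: [0.708, 0.707, -0.0, -0.0]
contact_force: [0.4, 2.4, -2.3]
finger_gap: 0.285
```

```bash
python3 - <<'E'
from h import *
st()
E
```

```text
t 9.3 [0.553  0.1522 0.1208] F [ 0.4422  2.4188 -2.2736] T [ 0.5407 -0.0044  0.0372] gap 0.285 q [0.2658 0.4031 1.8384 0.0001 0.9007 0.2673]
```

Request:
send_rows --pt "0.003 0 0.005 0 0 0 -1" --pt "0.003 0 0.01 0 0 0 -1" --pt "0.003 0 0.015 0 0 0 -1" --pt "0.003 0 0.02 0 0 0 -1" --pt "0.003 0 0.025 0 0 0 -1" --pt "0.003 0 0.03 0 0 0 -1" --pt "0.003 0 0.035 0 0 0 -1" --pt "0.003 0 0.035 0 0 0 -1"

```text
time: 10.3
eef_pos: [0.5531, 0.1529, 0.1122]
eef_rot: [0.708, 0.707, -0.0, -0.0]
contact_force: [-0.4, 2.1, -0.9]
finger_gap: 0.288
```

```bash
python3 - <<'E'
from h import *
st()
E
```

```text
t 10.3 [0.5531 0.1529 0.1122] F [-0.3975  2.1255 -0.8871] T [ 0.3584 -0.146  -0.056 ] gap 0.288 q [ 0.267   0.4151  1.8433 -0.0001  0.8835  0.2686]
```

Next, small downward steps to the stop, watching Fz.

Request:
send_rows --pt "0.002 0 0.003 0 0 0 -1" --pt "0.002 0 0.006 0 0 0 -1" --pt "0.002 0 0.009 0 0 0 -1" --pt "0.002 0 0.011 0 0 0 -1" --pt "0.002 0 0.013 0 0 0 -1" --pt "0.002 0 0.014 0 0 0 -1" --pt "0.002 0 0.015 0 0 0 -1" --pt "0.002 0 0.015 0 0 0 -1"

```text
time: 11.3
eef_pos: [0.5532, 0.1534, 0.1088]
eef_rot: [0.708, 0.707, 0.0, 0.0]
contact_force: [0.0, 0.0, 2.6]
finger_gap: 0.293
```

```bash
python3 - <<'E'
from h import *
st()
E
```

```text
t 11.3 [0.5532 0.1534 0.1088] F [0.0258 0.0467 2.6484] T [0.0614 0.0542 0.0193] gap 0.293 q [0.2679 0.42   1.8451 0.     0.8764 0.2694]
```

Request:
send_rows --pt "0 0 0.001 0 0 0 -1" --pt "0 0 0.002 0 0 0 -1" --pt "0 0 0.003 0 0 0 -1" --pt "0 0 0.004 0 0 0 -1" --pt "0 0 0.004 0 0 0 -1" --pt "0 0 0.005 0 0 0 -1" --pt "0 0 0.005 0 0 0 -1" --pt "0 0 0.005 0 0 0 -1"

```text
time: 12.3
eef_pos: [0.5534, 0.1535, 0.108]
eef_rot: [0.708, 0.707, 0.0, 0.0]
contact_force: [-1.3, 0.1, 6.4]
finger_gap: 0.291
```

```bash
python3 - <<'E'
from h import *
st()
t=cams.grab_frame("side");cv2.imwrite("pics/side3.png",t)
cv2.imwrite("pics/c3.png",cv2.resize(t[150:250,215:305],None,fx=6,fy=6,interpolation=cv2.INTER_CUBIC))
for z in(.106,.096,.146):print(proj("side",(.5532,.1525,z)))
E
```

```text
t 12.3 [0.5534 0.1535 0.108 ] F [-1.321   0.1476  6.4293] T [ 0.0973  0.3673 -0.0342] gap 0.291 q [0.2679 0.4212 1.8455 0.     0.8745 0.2694]
[255.3048 198.9248]
[255.4736 202.8484]
[254.6204 182.8907]
```

View pics/c3.png

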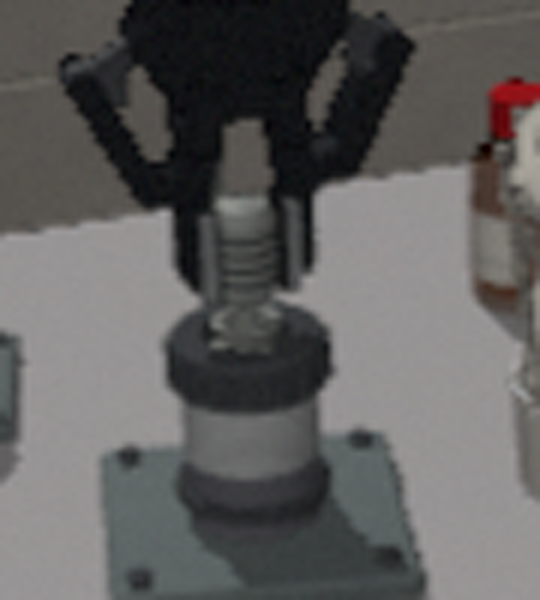

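Request:
send_rows --pt "0 0 0.001 0 0 0 -1" --pt "0 0 0.002 0 0 0 -1" --pt "0 0 0.003 0 0 0 -1" --pt "0 0 0.004 0 0 0 -1" --pt "0 0 0.004 0 0 0 -1" --pt "0 0 0.004 0 0 0 -1" --pt "0 0 0.004 0 0 0 -1" --pt "0 0 0.004 0 0 0 -1"

```text
time: 13.35
eef_pos: [0.5535, 0.1536, 0.1077]
eef_rot: [0.708, 0.707, 0.0, 0.0]
contact_force: [-2.2, 0.1, 13.9]
finger_gap: 0.289
```

```bash
python3 - <<'E'
from h import *
st()
E
```

```text
t 13.35 [0.5535 0.1536 0.1077] F [-2.2492  0.1421 13.8645] T [ 0.0006  0.7534 -0.0272] gap 0.289 q [0.2679 0.4216 1.8456 0.0002 0.8736 0.2695]
```

It's firmly on the stop: 14 N with almost no travel, and z matches home. I'll relieve the load, open and lift.

Request:
send_rows --pt "0 0 -0.004 0 0 0 -1" --pt "0 0 -0.004 0 0 0 -0.2" --pt "0 0 -0.004 0 0 0 0.2" --pt "0 0 -0.004 0 0 0 0.2" --pt "0 0 -0.06 0 0 0 0.2" --pt "0 0 -0.18 0 0 0 0.2" --pt "0 0 -0.3 0 0 0 0.2" --pt "0 0 -0.33 0 0 0 0"

```text
time: 14.35
eef_pos: [0.5545, 0.1538, 0.1917]
eef_rot: [0.708, 0.707, 0.002, 0.001]
contact_force: [-0.1, 0.2, 0.2]
finger_gap: 0.5
```

```bash
python3 - <<'E'
from h import *
st()
a=np.array([.553,.153]);p=np.array([.563,.2315]);d=p-a;print(np.hypot(*d),np.degrees(np.arctan2(d[1],d[0])))
for y in (83,90):go((.563,.232,.19),y)
E
```

```text
t 14.35 [0.5545 0.1538 0.1917] F [-0.1437  0.1534  0.1866] T [-0.0028 -0.0096 -0.048 ] gap 0.5 q [ 0.2679  0.3159  1.7828 -0.      1.0387  0.2694]
0.07913437938089866 82.74027595374027
go (0.563, 0.232, 0.19) 83 -> [0.313, 0.033, 0.007] [0.002, -0.001, 0.058]
go (0.563, 0.232, 0.19) 90 -> [0.313, 0.033, 0.007] [0.002, -0.001, -0.001]
```

Request:
send_rows --pt "0.1 0.01 0 0 0 0.03 0" --pt "0.22 0.02 0 0 0 0.058 0" --pt "0.313 0.033 0 0 0 0.058 0" --pt "0.313 0.033 0 0 0 0.058 0" --pt "0.313 0.033 0.05 0 0 0.058 0" --pt "0.313 0.033 0.1 0 0 0.058 0" --pt "0.313 0.033 0.13 0 0 0.058 0" --pt "0.313 0.033 0.13 0 0 0.058 0"

```text
time: 15.35
eef_pos: [0.5611, 0.2311, 0.1555]
eef_rot: [0.749, 0.662, -0.001, -0.0]
contact_force: [-0.5, 0.3, 0.6]
finger_gap: 0.5
```

```bash
python3 - <<'E'
from h import *
st();go((.563,.232,.105),83)
t=cams.grab_frame("side");cv2.imwrite("pics/side4.png",t)
cv2.imwrite("pics/c4.png",cv2.resize(t[130:230,205:305],None,fx=6,fy=6,interpolation=cv2.INTER_CUBIC))
E
```

```text
t 15.35 [0.5611 0.2311 0.1555] F [-0.5305  0.3043  0.6369] T [-0.0125  0.0077  0.005 ] gap 0.5 q [ 0.3882  0.4058  1.7395 -0.      0.998   0.5116]
go (0.563, 0.232, 0.105) 83 -> [0.005, 0.007, 0.202] [-0.001, 0.0, -0.001]
```

View pics/c4.png

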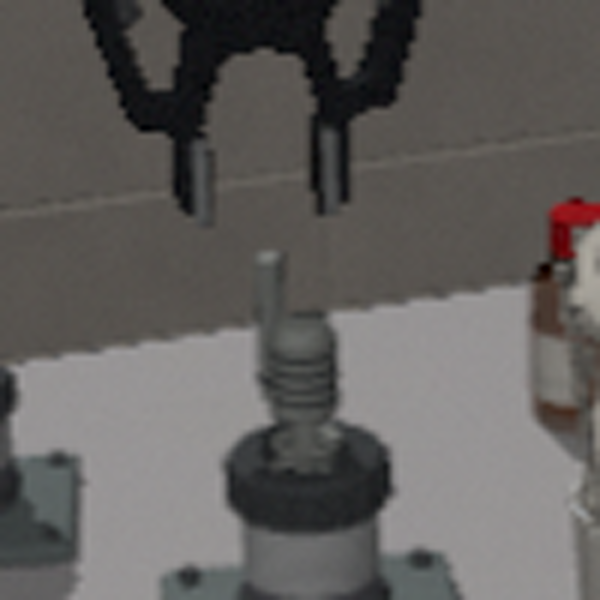

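The pestle stands seated and upright, and the pin top (crop 268,258) is centred between the open pads (200–330). I'll go down around the pin and narrow the opening.

Request:
send_rows --pt "0.003 0.005 0.05 0 0 0 0" --pt "0.003 0.005 0.1 0 0 0 0" --pt "0.003 0.005 0.15 0 0 0 0" --pt "0.003 0.005 0.19 0 0 0 0" --pt "0.003 0.005 0.195 0 0 0 -0.2" --pt "0.003 0.005 0.195 0 0 0 -0.4" --pt "0.003 0.005 0.195 0 0 0 -0.5" --pt "0.003 0.005 0.195 0 0 0 -0.5" --force 20

```text
time: 16.4
eef_pos: [0.5632, 0.2323, 0.1082]
eef_rot: [0.749, 0.662, 0.0, 0.0]
contact_force: [-0.5, 0.1, 0.1]
finger_gap: 0.251
```

```bash
python3 - <<'E'
from h import *
st()
F=[]
for i in range(4):
    cams.grab_frame("top");F.append(bot.get_state()["contact_force"])
print(np.array(F))
E
```

```text
t 16.4 [0.5632 0.2323 0.1082] F [-0.4805  0.1481  0.0694] T [0.0313 0.033  0.0167] gap 0.251 q [ 0.3888  0.4665  1.7677 -0.      0.9066  0.5118]
[[-1.2585 -0.2738  0.3897]
 [-0.174   0.2607  0.2419]
 [-1.1585 -0.2648 -0.0532]
 [-0.2286  0.3492 -0.056 ]]
```

Request:
send_rows --pt "0 0.008 0 0 0 0 -0.5" --pt "0 0.016 0 0 0 0 -0.5" --pt "0 0.02 0 0 0 0.005 -0.5" --pt "0 0.025 0 0 0 0.01 -0.5" --pt "0 0.03 0 0 0 0.016 -0.5" --pt "-0.001 0.034 0 0 0 0.022 -0.5" --pt "-0.001 0.037 0 0 0 0.029 -0.5" --pt "-0.001 0.037 0 0 0 0.029 -0.5"

```text
time: 17.6
eef_pos: [0.571, 0.2309, 0.1076]
eef_rot: [0.769, 0.639, -0.001, -0.001]
contact_force: [-4.8, 0.8, 3.1]
finger_gap: 0.248
```

```bash
cat >> h.py <<'E'
def ft(n=3):
    L=[]
    for i in range(n):
        s=bot.get_state();L.append(Ro.from_quat(s["eef_rot"]).inv().apply(s["contact_force"]-[-.6,0,0]))
        if i<n-1:cams.grab_frame("side")
    L=np.array(L);d=s["eef_pos"][:2]-[.553,.153]
    print("t",round(s["time"],2),"F tool",L.mean(0).round(2),"y:",L[:,1].round(1),"r",np.hypot(*d).round(4),"ang",np.degrees(np.arctan2(d[1],d[0])).round(2),"yaw",(np.degrees(2*np.arctan2(s["eef_rot"][1],s["eef_rot"][0]))).round(2),"z",s["eef_pos"][2].round(4),"gap",round(s["finger_gap"],3))
E
python3 -c "from h import *;ft()"
```

```text
t 17.7 F tool [-0.04 -4.75 -3.11] y: [-4.3 -5.2 -4.8] r 0.0799 ang 76.98 yaw 79.44 z 0.1076 gap 0.249
```

Request:
send_rows --pt "0 0.004 0 0 0 0.006 -0.5" --pt "0 0.008 0 0 0 0.012 -0.5" --pt "0 0.012 0 0 0 0.017 -0.5" --pt "0 0.015 0 0 0 0.022 -0.5" --pt "-0.001 0.019 0 0 0 0.029 -0.5" --pt "-0.001 0.019 0 0 0 0.029 -0.5" --pt "-0.001 0.019 0 0 0 0.029 -0.5" --pt "-0.001 0.019 0 0 0 0.029 -0.5"

```text
time: 18.7
eef_pos: [0.5756, 0.2296, 0.1076]
eef_rot: [0.788, 0.615, -0.001, -0.001]
contact_force: [-5.5, 0.4, 3.4]
finger_gap: 0.253
```

```bash
python3 -c "from h import *;ft()"
```

```text
t 18.8 F tool [-0.56 -4.41 -3.09] y: [-4.8 -4.7 -3.7] r 0.0799 ang 73.56 yaw 75.96 z 0.1076 gap 0.251
```

Request:
send_rows --pt "0 0.004 0 0 0 0.006 -0.5" --pt "0 0.008 0 0 0 0.012 -0.5" --pt "0 0.012 0 0 0 0.018 -0.5" --pt "0 0.016 0 0 0 0.024 -0.5" --pt "-0.001 0.02 0 0 0 0.03 -0.5" --pt "-0.001 0.024 0 0 0 0.036 -0.5" --pt "-0.001 0.024 0 0 0 0.036 -0.5" --pt "-0.001 0.024 0 0 0 0.036 -0.5"

```text
time: 19.8
eef_pos: [0.5813, 0.2278, 0.1076]
eef_rot: [0.811, 0.585, -0.001, -0.0]
contact_force: [-5.8, -0.6, 3.9]
finger_gap: 0.25
```

```bash
python3 -c "from h import *;ft()"
```

```text
t 19.9 F tool [-2.25 -4.37 -3.48] y: [-4.8 -3.9 -4.5] r 0.08 ang 69.31 yaw 71.65 z 0.1076 gap 0.25
```

Request:
send_rows --pt "-0.001 0.004 0 0 0 0.006 -0.5" --pt "-0.002 0.008 0 0 0 0.012 -0.5" --pt "-0.002 0.012 0 0 0 0.018 -0.5" --pt "-0.003 0.016 0 0 0 0.024 -0.5" --pt "-0.003 0.02 0 0 0 0.03 -0.5" --pt "-0.003 0.024 0 0 0 0.036 -0.5" --pt "-0.003 0.024 0 0 0 0.036 -0.5" --pt "-0.003 0.024 0 0 0 0.036 -0.5"

```text
time: 20.9
eef_pos: [0.5868, 0.2254, 0.1076]
eef_rot: [0.832, 0.554, -0.001, -0.0]
contact_force: [-5.9, 1.3, 3.1]
finger_gap: 0.249
```

```bash
python3 -c "from h import *;ft()"
```

```text
t 21.0 F tool [-1.21 -4.83 -3.32] y: [-5.4 -4.8 -4.3] r 0.0799 ang 64.97 yaw 67.32 z 0.1076 gap 0.249
```

Request:
send_rows --pt "-0.001 0.004 0 0 0 0.006 -0.5" --pt "-0.001 0.008 0 0 0 0.012 -0.5" --pt "-0.001 0.012 0 0 0 0.018 -0.5" --pt "-0.002 0.016 0 0 0 0.024 -0.5" --pt "-0.002 0.02 0 0 0 0.03 -0.5" --pt "-0.002 0.024 0 0 0 0.036 -0.5" --pt "-0.002 0.024 0 0 0 0.036 -0.5" --pt "-0.002 0.024 0 0 0 0.036 -0.5"

```text
time: 22.0
eef_pos: [0.5922, 0.2227, 0.1076]
eef_rot: [0.853, 0.523, -0.001, -0.0]
contact_force: [-5.2, 1.6, 2.4]
finger_gap: 0.25
```

```bash
python3 -c "from h import *;ft()"
```

```text
t 22.1 F tool [-1.75 -4.67 -2.88] y: [-4.8 -4.2 -5. ] r 0.0799 ang 60.68 yaw 63.0 z 0.1076 gap 0.255
```

Request:
send_rows --pt "-0.001 0.004 0 0 0 0.006 -0.5" --pt "-0.001 0.008 0 0 0 0.012 -0.5" --pt "-0.001 0.012 0 0 0 0.018 -0.5" --pt "-0.002 0.016 0 0 0 0.024 -0.5" --pt "-0.002 0.02 0 0 0 0.03 -0.5" --pt "-0.002 0.024 0 0 0 0.036 -0.5" --pt "-0.002 0.024 0 0 0 0.036 -0.5" --pt "-0.002 0.024 0 0 0 0.036 -0.5"

```text
time: 23.1
eef_pos: [0.5969, 0.2197, 0.1076]
eef_rot: [0.872, 0.49, -0.001, -0.001]
contact_force: [-6.7, 1.8, 3.6]
finger_gap: 0.248
```

```bash
python3 -c "from h import *;ft()"
```

```text
t 23.2 F tool [-1.55 -6.19 -3.62] y: [-6.2 -6.  -6.4] r 0.0798 ang 56.64 yaw 58.68 z 0.1076 gap 0.248
```

The force is starting to rise, so I'll take smaller steps.

Request:
send_rows --pt "0 0.002 0 0 0 0.003 -0.5" --pt "-0.001 0.004 0 0 0 0.006 -0.5" --pt "-0.001 0.006 0 0 0 0.009 -0.5" --pt "-0.001 0.008 0 0 0 0.012 -0.5" --pt "-0.001 0.008 0 0 0 0.012 -0.5" --pt "-0.001 0.008 0 0 0 0.012 -0.5" --pt "-0.001 0.008 0 0 0 0.012 -0.5" --pt "-0.001 0.008 0 0 0 0.012 -0.5"

```text
time: 24.2
eef_pos: [0.5982, 0.2187, 0.1076]
eef_rot: [0.878, 0.479, -0.001, -0.001]
contact_force: [-7.5, 3.5, 4.3]
finger_gap: 0.25
```

```bash
python3 -c "from h import *;ft()"
```

```text
t 24.3 F tool [-0.92 -7.26 -4.31] y: [-7.7 -7.4 -6.7] r 0.0797 ang 55.44 yaw 57.24 z 0.1076 gap 0.245
```

Request:
send_rows --pt "0 0.003 0 0 0 0.004 -0.5" --pt "0 0.006 0 0 0 0.008 -0.5" --pt "-0.001 0.009 0 0 0 0.012 -0.5" --pt "-0.001 0.012 0 0 0 0.016 -0.5" --pt "-0.001 0.012 0 0 0 0.018 -0.5" --pt "-0.001 0.012 0 0 0 0.018 -0.5" --pt "-0.001 0.012 0 0 0 0.018 -0.5" --pt "-0.001 0.012 0 0 0 0.018 -0.5"

```text
time: 25.3
eef_pos: [0.6002, 0.2171, 0.1075]
eef_rot: [0.887, 0.462, -0.002, -0.001]
contact_force: [-9.5, 5.4, 5.5]
finger_gap: 0.249
```

```bash
python3 -c "from h import *;ft(4)"
```

```text
t 25.45 F tool [-0.94 -9.48 -5.44] y: [-10.4  -9.5  -8.4  -9.6] r 0.0797 ang 53.61 yaw 55.07 z 0.1075 gap 0.248
```

Request:
send_rows --pt "0 0.002 0 0 0 0.003 -0.5" --pt "0 0.004 0 0 0 0.006 -0.5" --pt "0 0.006 0 0 0 0.009 -0.5" --pt "0 0.008 0 0 0 0.01 -0.5" --pt "0 0.008 0 0 0 0.01 -0.5" --pt "0 0.008 0 0 0 0.01 -0.5" --pt "0 0.008 0 0 0 0.01 -0.5" --pt "0 0.008 0 0 0 0.01 -0.5"

```text
time: 26.45
eef_pos: [0.6016, 0.2162, 0.1075]
eef_rot: [0.892, 0.453, -0.002, -0.001]
contact_force: [-9.6, 6.0, 6.4]
finger_gap: 0.251
```

```bash
python3 -c "from h import *;ft(6)"
```

```text
t 26.7 F tool [ -0.88 -11.31  -5.56] y: [-10.8 -11.7 -10.9 -11.3 -11.1 -12.1] r 0.0797 ang 52.44 yaw 53.87 z 0.1075 gap 0.252
```

The force is 11.3 N, so it's snug. I'll back off, open, lift clear and check.

Request:
send_rows --pt "0 -0.008 0 0 0 0 -0.5" --pt "0 -0.018 0 0 0 0 -0.3" --pt "0 -0.018 0 0 0 0 0" --pt "0 -0.018 -0.02 0 0 0 0" --pt "0 -0.018 -0.1 0 0 0 0" --pt "0 -0.018 -0.25 0 0 0 0" --pt "0 -0.018 -0.4 0 0 0 0" --pt "0 -0.018 -0.5 0 0 0 0"

```text
time: 27.7
eef_pos: [0.6013, 0.2181, 0.2366]
eef_rot: [0.891, 0.453, 0.002, 0.0]
contact_force: [0.5, 0.0, -0.3]
finger_gap: 0.498
```

```bash
python3 - <<'E'
from h import *
st()
s=cams.grab_frame("side");t=cams.grab_frame("top")
r=lambda i,x,y,w,h,k:cv2.resize(i[y:y+h,x:x+w],None,fx=k,fy=k,interpolation=cv2.INTER_CUBIC)
cv2.imwrite("pics/c5.png",np.hstack([r(s,195,130,120,200,3),r(t,150,130,140,200,3)]))
a=np.radians(54);print(proj("side",(.553+.08*np.cos(a),.153+.08*np.sin(a),.14)))
E
```

```text
t 27.7 [0.6013 0.2181 0.2366] F [ 0.469   0.0419 -0.3245] T [-0.0103  0.041   0.0443] gap 0.498 q [ 0.3457  0.3689  1.5978 -0.0001  1.1712  0.9757]
[265.5955 172.1503]
```

View pics/c5.png

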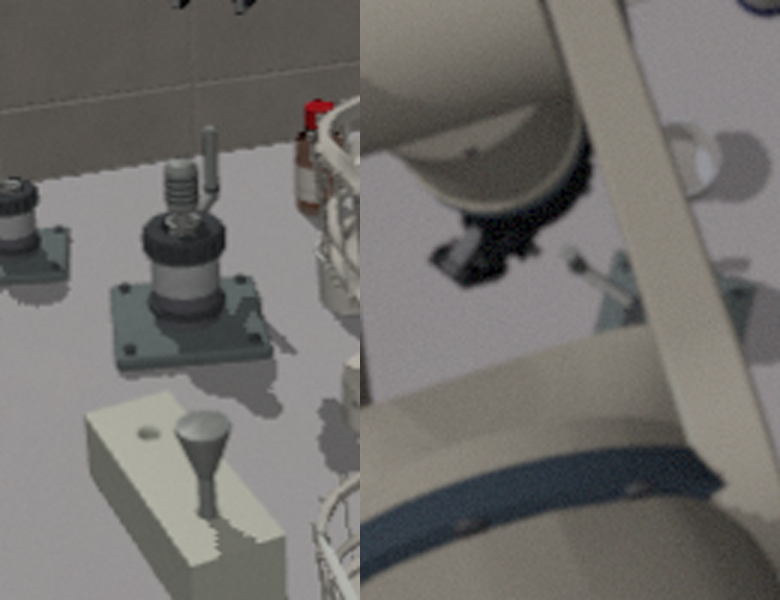

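The side view shows the pestle seated upright. The pin top is at (265,173), within a pixel of where the final lever angle puts it. The cone tool is still in the rack, the other hole is empty, and the gripper is clear.

```bash
python3 -c "from h import *;st();print(bot.hand_in())"
```

```text
t 27.8 [0.6024 0.2186 0.2377] F [ 0.6577  0.2208 -0.1948] T [-0.0324  0.0382 -0.0317] gap 0.507 q [ 0.3458  0.368   1.5966 -0.      1.17    0.9757]
the job is handed in; nothing more can be done
None
```

I put the pestle in the collet, pushed it home to the stop, turned the nut clockwise until snug, let go and handed in at 27.8 s.

- **Insertion:** the shank came up against something solid at the home height, where the push rose to about 14 N with only 0.3 mm of movement. I did not see a separate 5 N peak for the spring balls, because force was only read at the end of each step.
- **Tightening:** the lever turned about 0.5 rad. Drag at the pin was about 4.7 N, slightly under the 5–8 N given. The push then climbed to an average of 11.3 N (single readings 10.8–12.1 N), inside the snug range and below the 15 N that counts as forced. The force zero is uncertain by about 0.5 N. The sensor also showed 3–5.5 N along the vertical while I pushed the lever, which I did not explain.
- **Final check:** the last side picture shows the pestle upright and seated, the lever where I left it, the cone-headed tool still in the rack and the gripper clear. The wrist force read close to zero. I did not check every bystander object in the last pictures, because the arm hid much of the top view.

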